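Pile up the tasting samples on their jar

ROBOT

A 6-joint arm with a two-finger parallel gripper is mounted at the origin on a cart in front of the work surface, level with it; the furniture and walls round the work are solid. World frame = base frame: x ahead of the robot, y to its left, z up, the work surface at z = 0. Lengths are in mm, angles in rad, forces in N, time in s.
With the tool pointing down it reaches from about 275 to 975 mm from the base axis. Payload 8.4 kg.
Tool frame: the origin (TCP) lies between the finger pads; the fingertips stand 17 mm ahead of it and the grasp point (between the pads) lies 2 mm behind it (env.tips_ahead is the distance from the TCP to the fingertips, in mm); z points along the fingers, y is the line along which they close (so a half turn about z gives the same grasp; the last joint's range is limited). The gripper opens to 92 mm and grips with 3 to 60 N. Pads are 20 mm wide; open, the fingers measure 128 mm over their backs; the gripper's body (75 mm by 189 mm) begins 69 mm behind the grasp point.
Start: joints at [1.275, 0.353, 1.633, -0, 1.155, -0.002], TCP at [180.993, 598.222, 231.583] pointing down, gripper open.
Joint ranges: [-2.63, 2.63], [-0.92, 2.1], [0.06, 2.66], [-1.3, 4.44], [0, 2.69], [-3.02, 3.02]. Speed limits (rad/s): [2.22, 2.22, 2.79, 3.14, 3.14, 3.14].

INTERFACE

Orientations are given as a unit quaternion [x, y, z, w].
In Python, from station import env, move_gripper, vision, models, readout gives the robot as it stands. Calls block until the motion is done:
- env.move_to(position, orientation): joint-space move of the TCP to a pose.
- env.move_l(position, vel=150, rot=None): straight line of the TCP; rot=None keeps the orientation; vel is the mean speed in mm/s.
- env.goto_joints(angles): joint-space move.
- move_gripper(opening): finger opening in mm; the grip force is fixed at half the most; returns when the fingers have stopped.
- env.pause(seconds).
- env.inverse_kinematics(position, orientation): joint angles nearest the present ones, or None.
- vision.snapshot(name): name is "side" or "top"; returns the picture (384x512x3 uint8, red, green, blue); there is no depth.
- vision.camera_params(name): a dict with "mtx" (3x3 intrinsics, pixels), "rvec" (rotation vector, rad) and "tvec" (3), from world to camera coordinates, as OpenCV has them. Camera axes: x right, y down, z forward; pixel columns grow to the right and rows downward; lengths in mm; the calibration is good to about 2 mm. A picture is of the moment at which its call begins. camera_params takes no time and is no camera call.
A pose or a line that the arm cannot do raises env.MotionError and nothing moves.
- env.close_job(): hands the job in; it is judged then, once.
Trained networks look in the newest picture that a camera, given by its name, has taken for a name from the list of things; names that differ only in an ending like _2 or _b are one class to them, and where a whole thing is asked for, a point or a joint stands for the part that bears it (a point fixed in the world has none). Each returns a list of dicts, best first, with "p" (0 to 1); they miss things now and then, are a little off and sometimes report something else, mostly with a low value. They report only what shows in the picture. A call takes as long as a camera call. They do not tell look-alikes from the thing itself.
- models.silhouettes(thing, camera): "pixels" (384x512 bool, what is visible of it).
- models.spot_point(thing, camera): "point" ([x, y, z] in mm, in world coordinates, good to about 4 mm: a listed point, or the origin of a listed thing).
Readings, each from a call of its own:
- readout.read_clock(): time.
- readout.read_joint_pos(): joint angles.
- readout.read_qd(): joint speeds.
- readout.read_joint_torque(): joint torques, N m.
- readout.read_tool_pos(): TCP position.
- readout.read_eef_rot(): TCP orientation.
- readout.read_wrist_force(): force on the tool from outside, world axes, zero at the start.
- readout.read_ft_torque(): the same for the moment, N m.
- readout.read_finger_gap(): finger opening in mm.
- readout.read_grip_force(): force on a finger pad.
Only numpy, scipy, OpenCV 4.12 (cv2) and the standard library are available. Lean on these libraries where they do the work, as an engineer would, in place of code of your own. Each camera call takes 0.05 s, during which the arm holds its last target. There are 200 camera calls.

TASK

Pack up the tasting in one straight pile on the open jar with the purple label, without shifting the jar: lay the blue lid on the jar, stand the cup of dark red jam on the blue lid, cover that cup with the gold-brown lid, and stand the cup of orange jam on top of that, each centred on the one below. Use the two cups that stand among these things in front of you, not those in the little group far off at the back right. Keep both cups upright throughout, leave everything else where it stands, and leave the pile standing free.

Things in the scene. Friction and masses are not known exactly. Their poses are not given: they have to be found in the camera images.
- jar_mouth (a point): Open glass jam jar with a purple label, without a lid: round, 86 mm high, 68 mm body diameter; its mouth at the top is 62 mm outside diameter. Loose, upright on the worktop, about 400 g; it is the foot of the pile and need not be moved. The point is the centre of its mouth, level with the rim (86 mm above its underside); z is up.
- lid_blue_c (a point): Blue twist-off jar lid, a round disc 70 mm in diameter and 12 mm high with a flat top, about 20 g. Loose, lying top side up on the worktop; it behaves as a solid disc, so it simply rests on what it is laid on. The point is its centre, half-way up (6 mm above its underside); z is up, its yaw means nothing.
- lid_gold_c (a point): Gold-brown twist-off jar lid, a round disc 68 mm in diameter and 12 mm high with a flat top, about 20 g. Loose, lying top side up on the worktop; it behaves as a solid disc, so it simply rests on what it is laid on. The point is its centre, half-way up (6 mm above its underside); z is up, its yaw means nothing.
- cup_red_c (a point): Open white tapered plastic sample cup with dark red jam at the bottom; round, 36 mm high, 52 mm outside diameter at the rim, 40 mm at the base, about 40 g. Loose, standing upright on the worktop in front of the robot, within 0.72 m (similar cups in a group far off at the back right are not meant). The point is on its axis, half-way up (18 mm above its underside); z is up its axis, its yaw means nothing.
- cup_orange_c (a point): Open white tapered plastic sample cup with orange jam at the bottom; round, 36 mm high, 52 mm outside diameter at the rim, 40 mm at the base, about 40 g. Loose, standing upright on the worktop in front of the robot, within 0.72 m (similar cups in a group far off at the back right are not meant). The point is on its axis, half-way up (18 mm above its underside); z is up its axis, its yaw means nothing.
- low_jar_c (a point): Bystander: low wide open glass of dark jam, 80 mm diameter, 52 mm high, no purple label. Loose. The point is on its axis, half-way up (26 mm).
- cup_capped_c (a point): Bystander: white sample cup closed with a whitish flat cap, 56 mm diameter, 38 mm high. Loose. The point is on its axis, half-way up (19 mm).
- dropper_c (a point): Bystander: small brown dropper bottle with a black rubber bulb, 33 mm diameter, 102 mm high. Loose. The point is on its axis, half-way up (51 mm).
Not all that is in view belongs to the job. There is more than one size of the part that bears lid_gold_c; the job needs the middle-sized.

How it is judged:
By the outcome, as a careful person would: the job done as asked, in the order asked, and still so for the second after the job is handed in, with the robot touching nothing.
It also fails if it takes over 128 s, if anything falls off the work surface, if the arm or the gripper's body presses on something with over 40 N, if the wrist force passes 120 N, or if a joint passes its speed limit or range.

## Working session

There is one attempt and no reset: what is moved stays moved. The work goes in short steps, each a Python script; the robot and the scene stay as the last script left them, time stands still between calls to the robot, and variables do not carry over. Pictures are saved under pics/ and viewed, at most 14 in all, crops included, and the job is handed in when it is done.

```bash
ls; mkdir -p pics
python3 - <<'E'
from station import env, move_gripper, vision, models, readout
import cv2
for c in ("top","side"):
    im=vision.snapshot(c); cv2.imwrite(f"pics/{c}0.png",cv2.resize(im[:,:,::-1],(800,600),interpolation=cv2.INTER_CUBIC))
    p=vision.camera_params(c); R=cv2.Rodrigues(p["rvec"])[0]; print(c,p["mtx"].round(1).tolist(),(-R.T@p["tvec"].ravel()).round())
    for t in "jar_mouth lid_blue_c lid_gold_c cup_red_c cup_orange_c low_jar_c cup_capped_c dropper_c".split():
        print(t,[(d["point"].round(0).tolist() if hasattr(d["point"],'round') else d["point"],round(d["p"],2)) for d in models.spot_point(t,c)])
print(readout.read_clock(), readout.read_eef_rot())
E
```

```text
pics
top [[360.7, 0.0, 265.2], [0.0, 360.7, 185.0], [0.0, 0.0, 1.0]] [ 443.  -55. 1127.]
jar_mouth [([571.1, -242.2, 86.6], 0.56), ([565.9, 269.6, 24.3], 0.46)]
lid_blue_c [([502.5, -79.1, 7.7], 0.56)]
lid_gold_c [([376.2, -153.0, 9.8], 0.81), ([382.7, -296.3, 5.7], 0.75), ([396.8, -406.3, 4.3], 0.55), ([395.7, 297.8, 18.8], 0.54)]
cup_red_c [([665.4, 56.8, 19.8], 0.47), ([500.6, -78.1, 8.3], 0.35)]
cup_orange_c [([401.3, 299.4, 19.1], 0.7)]
low_jar_c [([566.7, 273.2, 26.6], 0.7)]
cup_capped_c [([669.2, -83.2, 18.4], 0.49), ([665.6, 56.2, 18.9], 0.3)]
dropper_c [([467.8, 79.8, 50.1], 0.58)]
side [[366.4, 0.0, 254.9], [0.0, 366.4, 190.9], [0.0, 0.0, 1.0]] [  64. -781.  520.]
jar_mouth [([567.2, -245.2, 87.1], 0.74)]
lid_blue_c [([497.8, -74.3, 7.1], 0.57)]
lid_gold_c [([395.2, -398.6, 0.2], 0.85), ([379.1, -300.6, 9.1], 0.67), ([375.6, -153.0, 11.9], 0.67), ([396.5, 302.5, 17.8], 0.42)]
cup_red_c [([667.8, 65.4, 16.8], 0.69)]
cup_orange_c [([396.7, 304.6, 20.1], 0.45), ([560.3, 266.8, 23.8], 0.2)]
low_jar_c [([564.9, 268.1, 19.3], 0.86), ([569.3, -246.0, 86.7], 0.4)]
cup_capped_c [([672.5, -83.5, 17.2], 0.55)]
dropper_c [([469.2, 82.1, 46.9], 0.51)]
0.9 [ 1.46354356e-01  9.89232228e-01  2.62795266e-05 -7.01290934e-07]
```

View pics/top0.png

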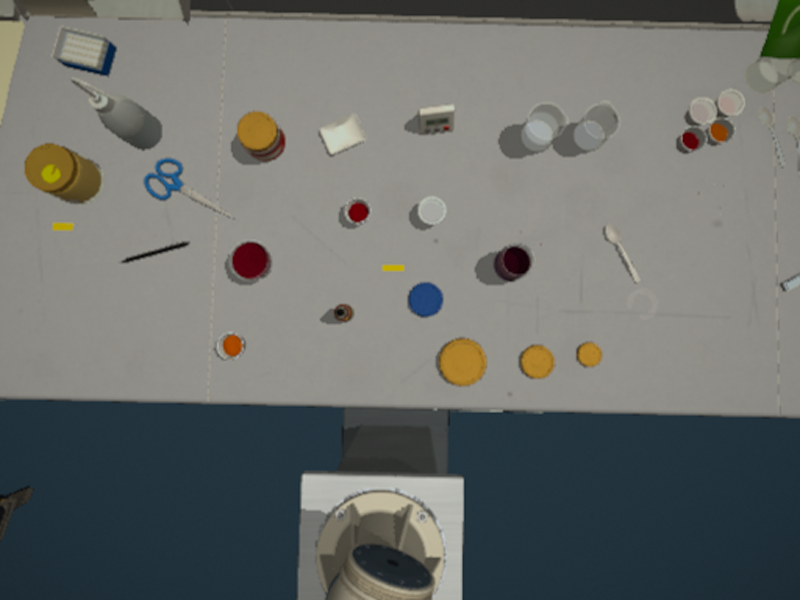

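View pics/side0.png

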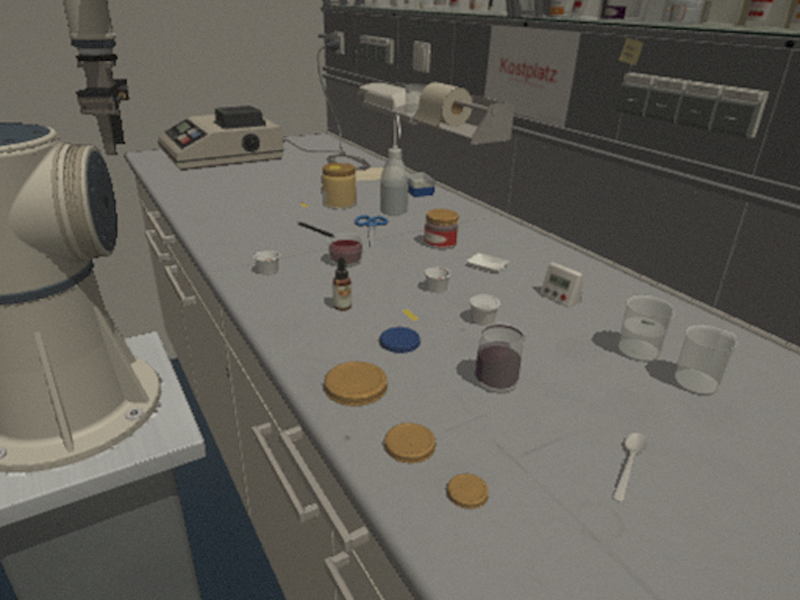

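Side picture: purple-labelled jar at (500,357), blue lid at (400,340), red cup at (437,280) and orange cup at (266,262). In the top picture, the things that could be confused are:
- **Gold lids:** large (463,361), **middle (537,361)**, small (589,354), plus the lid on the closed jar (260,135).
- **Red cup:** **(357,212)**; the far cup at (691,140) is not meant.
- **Orange cup:** **(231,346)**; the far cup at (720,131) is not meant.
- **Jar:** **(514,262)**; the low jar at (250,262) is a bystander.

Next I refine positions by fitting silhouettes in both cameras, and check the choices in a crop.

```bash
cat > h.py <<'E'
from station import env, move_gripper, vision, models, readout
import numpy as np, cv2
from scipy.optimize import least_squares
LID=lambda r:[(r,0),(r,12)]
PROF=dict(jar_mouth=[(34,0),(34,70),(31,86)],lid_blue_c=LID(35),lid_gold_c=LID(34),cup_red_c=[(20,0),(26,36)],cup_orange_c=[(20,0),(26,36)])
def hull(c,prof,x,y,z0):
    p=vision.camera_params(c); a=np.linspace(0,2*np.pi,90)
    P=np.vstack([np.c_[x+r*np.cos(a),y+r*np.sin(a),0*a+z0+z] for r,z in prof])
    uv=cv2.projectPoints(P,p["rvec"],p["tvec"],p["mtx"],None)[0].astype(np.float32)
    return cv2.convexHull(uv)[:,0]
def cen(h): m=cv2.moments(h); return np.array([m["m10"],m["m01"]])/m["m00"], m["m00"]
def locate(t,guess,z0=0,cams=("top","side"),snap=True):
    obs={}
    for c in cams:
        if snap: vision.snapshot(c)
        g=cen(hull(c,PROF[t],*guess,z0))[0]; best=None
        for d in models.silhouettes(t,c):
            v,u=np.nonzero(d["pixels"])
            if len(u)<20: continue
            q=np.array([u.mean(),v.mean()]); e=np.linalg.norm(q-g)
            if e<15 and (best is None or e<best[0]): best=(e,q,len(u))
        if best: obs[c]=best
    f=lambda s,cs:np.concatenate([cen(hull(c,PROF[t],*s,z0))[0]-obs[c][1] for c in cs])
    r={c:least_squares(f,guess,args=([c],)).x.round(1).tolist() for c in obs}
    s=least_squares(f,guess,args=(list(obs),)) if obs else None
    if s is None: print(t,"not seen"); return None
    print(t,s.x.round(1),r,{c:(o[2],round(cen(hull(c,PROF[t],*s.x,z0))[1])) for c,o in obs.items()})
    return s.x
def quat(phi): th=(phi+np.pi/2)/2; return [np.cos(th),np.sin(th),0,0]
E
python3 - <<'E'
from h import *
for t,g in dict(jar_mouth=(569,-244),lid_blue_c=(500,-77),lid_gold_c=(381,-298),cup_red_c=(667,61),cup_orange_c=(399,301)).items():
    locate(t,g)
im=vision.snapshot("side")[:,:,::-1]
a=cv2.resize(im[190:330,190:350],(480,420),interpolation=cv2.INTER_CUBIC)
im=vision.snapshot("top")[:,:,::-1]
b=cv2.resize(im[120:250,130:390],(800,400),interpolation=cv2.INTER_CUBIC)
cv2.imwrite("pics/cropS.png",a)
for t in ((569,-244),(500,-77),(381,-298),(667,61),(399,301)):
  for phi in (0,np.pi/2,-np.pi/2,np.arctan2(t[1],t[0])):
    j=env.inverse_kinematics([*t,150],quat(phi)); print(t,round(phi,2),None if j is None else np.round(j,2))
E
```

```text
jar_mouth [ 571.2 -244.6] {'top': [570.7, -245.8], 'side': [573.0, -243.0]} {'top': (493, 503), 'side': (1211, 1236)}
lid_blue_c [497.1 -75.9] {'top': [496.9, -76.6], 'side': [498.0, -74.0]} {'top': (338, 402), 'side': (346, 391)}
lid_gold_c [ 379.3 -300.2] {'top': [380.1, -300.7], 'side': [378.8, -299.8]} {'top': (390, 402), 'side': (682, 750)}
cup_red_c [666.8  61.1] {'top': [666.5, 60.5], 'side': [668.0, 62.9]} {'top': (223, 227), 'side': (223, 228)}
cup_orange_c [396.2 298.6] {'top': [396.6, 298.3], 'side': [396.1, 300.0]} {'top': (216, 251), 'side': (159, 210)}
(569, -244) 0 [-0.41  0.43  1.72 -0.    1.   -0.41]
(569, -244) 1.57 [-0.41  0.43  1.72 -0.    1.   -1.98]
(569, -244) -1.57 [-0.41  0.43  1.72 -0.    1.    1.16]
(569, -244) -0.41 [-0.41  0.43  1.72 -0.    1.   -0.  ]
(500, -77) 0 [-0.16  0.27  1.96 -0.    0.91 -0.16]
(500, -77) 1.57 [-0.16  0.27  1.96 -0.    0.91 -1.73]
(500, -77) -1.57 [-0.16  0.27  1.96 -0.    0.91  1.42]
(500, -77) -0.15 [-0.16  0.27  1.96 -0.    0.91 -0.  ]
(381, -298) 0 [-0.67  0.24  2.01 -0.    0.9  -0.67]
(381, -298) 1.57 [-0.67  0.24  2.01 -0.    0.9  -2.24]
(381, -298) -1.57 [-0.67  0.24  2.01 -0.    0.9   0.9 ]
(381, -298) -0.66 [-0.67  0.24  2.01 -0.    0.9  -0.  ]
(667, 61) 0 [ 0.09  0.5   1.6  -0.    1.04  0.09]
(667, 61) 1.57 [ 0.09  0.5   1.6  -0.    1.04 -1.48]
(667, 61) -1.57 [ 0.09  0.5   1.6  -0.    1.04  1.66]
(667, 61) 0.09 [ 0.09  0.5   1.6  -0.    1.04 -0.  ]
(399, 301) 0 [ 0.64  0.26  1.97 -0.    0.91  0.64]
(399, 301) 1.57 [ 0.64  0.26  1.97 -0.    0.91 -0.93]
(399, 301) -1.57 [ 0.64  0.26  1.97 -0.    0.91  2.21]
(399, 301) 0.65 [ 0.64  0.26  1.97 -0.    0.91 -0.  ]
```

View pics/cropS.png

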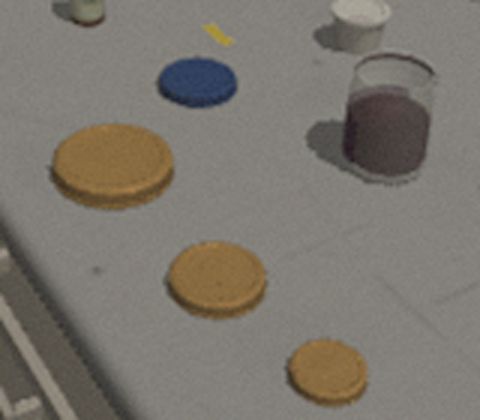

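The crop confirms the middle gold lid at (217,279): its area fits 68 mm. The open jar at (388,118) and the blue lid at (198,82) are clear as well. Blue lid first, with a two-axis squeeze to centre it.

```bash
cat >> h.py <<'E'
SAFE=290
def at(x,y,z,phi):
    env.move_to([x,y,z],quat(phi))
def pick(x,y,z,phis,hover=110):
    """open, descend, squeeze in each direction; hold on the last, lift"""
    move_gripper(92)
    p=readout.read_tool_pos()
    if p[2]<SAFE-40: env.move_l([p[0],p[1],SAFE])
    at(x,y,SAFE,phis[0]); env.move_l([x,y,z+40],300)
    for i,phi in enumerate(phis):
        if i: env.move_l([x,y,z+40],150); at(x,y,z+40,phi)
        env.move_l([x,y,z],80); move_gripper(10)
        print("gap",round(float(readout.read_finger_gap()),1),"grip",np.round(readout.read_grip_force(),1))
        if i<len(phis)-1: move_gripper(92)
    env.move_l([x,y,z+30],60); env.move_l([x,y,SAFE],250)
    print("held gap",round(float(readout.read_finger_gap()),1))
def place(x,y,z,phi,thr=1.5,release=True):
    at(x,y,SAFE,phi); env.move_l([x,y,z+25],250); env.move_l([x,y,z+4],50); env.pause(.3)
    f0=readout.read_wrist_force()[2]; zz=z+4
    while zz>z-4:
        zz-=.5; env.move_l([x,y,zz],20); f=readout.read_wrist_force()[2]-f0
        if abs(f)>thr: break
    print("touch at",zz-z,"f",round(float(f),2))
    if release:
        move_gripper(92); env.pause(.2); env.move_l([x,y,z+40],60); env.move_l([x,y,SAFE],250)
        print("t",readout.read_clock())
E
python3 - <<'E'
from h import *
pick(497.1,-75.9,21,[0,-np.pi/2])
place(571.2,-244.6,107,-np.pi/2)
at(300,350,300,1)
for c in ("top","side"):
    vision.snapshot(c)
locate("jar_mouth",(571,-244)); locate("lid_blue_c",(571,-244),86)
im=vision.snapshot("side")[:,:,::-1][190:270,270:370]; b=vision.snapshot("top")[:,:,::-1][130:210,280:380]
cv2.imwrite("pics/c1.png",np.hstack([cv2.resize(i,(400,320),interpolation=cv2.INTER_CUBIC) for i in (im,b)]))
E
```

```text
gap 64.7 grip 29.1
gap 65.0 grip 29.4
held gap 64.7
touch at 2.0 f -1.51
t 18.5083
jar_mouth [ 563.4 -239. ] {'top': [550.7, -223.4], 'side': [557.2, -258.5]} {'top': (70, 499), 'side': (886, 1232)}
lid_blue_c [ 569.9 -244.7] {'top': [570.0, -245.2], 'side': [570.2, -244.0]} {'top': (452, 481), 'side': (482, 518)}
```

View pics/c1.png

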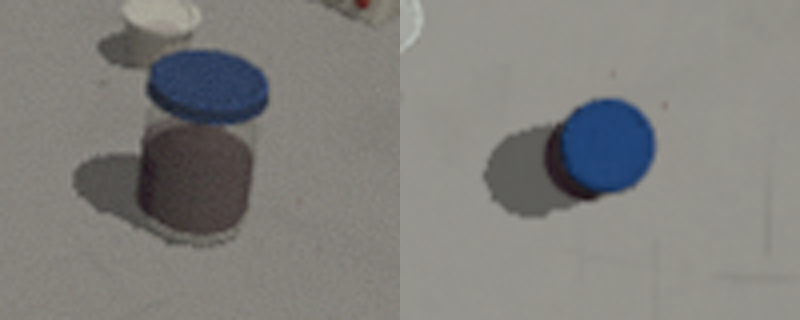

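The blue lid lies flat and centred on the jar: side crop at (208,87), top crop at (608,146). The fit puts it about 1 mm from the jar axis, and the jar shows no shift. Next is the red cup.

Run:
```python
from h import *
pick(666.8,61.1,34,[-np.pi/2])
place(571.2,-244.6,132,-np.pi/2)
at(300,350,300,1)
locate("lid_blue_c",(571,-244),86); locate("cup_red_c",(571,-244),98)
im=vision.snapshot("side")[:,:,::-1][175:255,270:370]; b=vision.snapshot("top")[:,:,::-1][130:210,280:380]
cv2.imwrite("pics/c2.png",np.hstack([cv2.resize(i,(400,320),interpolation=cv2.INTER_CUBIC) for i in (im,b)]))
```

```text
gap 49.5 grip 30.0
held gap 49.4
touch at 0.5 f 1.53
t 34.2167
lid_blue_c [ 566.7 -240.2] {'top': [562.3, -232.7], 'side': [562.5, -252.4]} {'top': (159, 481), 'side': (256, 515)}
cup_red_c [ 570.3 -245.2] {'top': [570.1, -245.8], 'side': [571.3, -243.9]} {'top': (271, 278), 'side': (439, 453)}
```

View pics/c2.png

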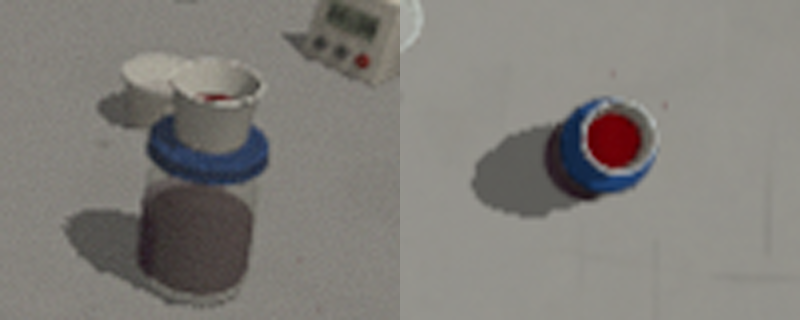

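The red cup stands upright on the blue lid, side crop (220,105), within 1 mm of its axis. Now the gold lid.

Run:
```python
from h import *
pick(379.3,-300.2,21,[0,-np.pi/2])
place(571.2,-244.6,155,-np.pi/2)
at(300,350,300,1)
locate("lid_gold_c",(571,-244),134); locate("cup_orange_c",(396.2,298.6))
im=vision.snapshot("side")[:,:,::-1][165:245,270:370]; b=vision.snapshot("top")[:,:,::-1][130:210,280:380]
cv2.imwrite("pics/c3.png",np.hstack([cv2.resize(i,(400,320),interpolation=cv2.INTER_CUBIC) for i in (im,b)]))
```

```text
gap 64.0 grip 30.0
gap 63.4 grip 29.6
held gap 62.9
touch at 3.0 f 2.19
t 51.925
lid_gold_c [ 570.4 -245.3] {'top': [570.7, -245.5], 'side': [569.9, -245.4]} {'top': (482, 501), 'side': (453, 492)}
cup_orange_c [396.3 299. ] {'top': [396.7, 298.2], 'side': [398.0, 304.3]} {'top': (243, 251), 'side': (183, 210)}
```

View pics/c3.png

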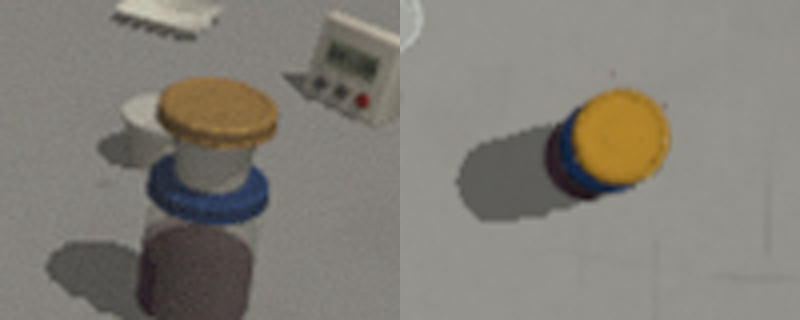

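The gold lid lies level on the red cup, side crop (218,108), and centred. Now the orange cup.

Run:
```python
from h import *
pick(396.5,298.7,34,[-np.pi/2 if 0 else 0])
place(571,-244.8,180,0,thr=2)
at(250,250,330,1)
locate("cup_orange_c",(571,-244),146); locate("lid_gold_c",(571,-244),134)
im=vision.snapshot("side")[:,:,::-1]; b=vision.snapshot("top")[:,:,::-1][130:210,280:380]
cv2.imwrite("pics/c4.png",np.hstack([cv2.resize(i,(400,320),interpolation=cv2.INTER_CUBIC) for i in (im[145:245,255:380],b)]))
cv2.imwrite("pics/side4.png",im)
```

```text
gap 49.3 grip 30.0
held gap 49.5
touch at -1.0 f 5.1
t 67.825
cup_orange_c [ 569.9 -245.7] {'top': [569.6, -245.5], 'side': [570.8, -245.5]} {'top': (296, 308), 'side': (493, 471)}
lid_gold_c [ 569.3 -237. ] {'top': [561.2, -229.4], 'side': [561.7, -252.1]} {'top': (125, 500), 'side': (290, 483)}
```

View pics/c4.png

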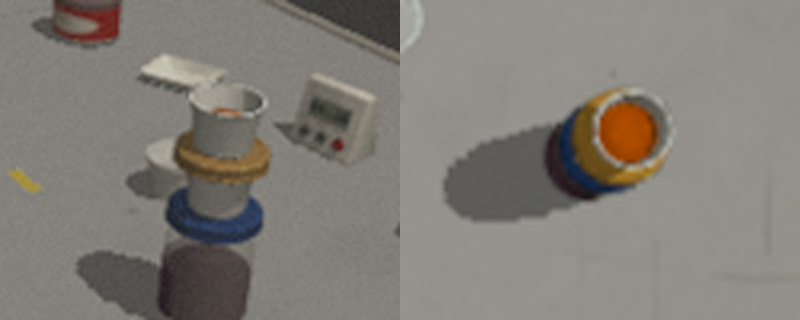

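View pics/side4.png

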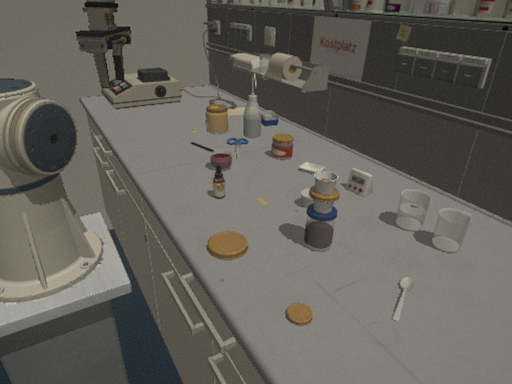

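The pile stands straight and free: orange cup at (326,180), gold lid (324,193), blue lid (322,212), jar (318,232) in the side picture. The bystanders are where they were, so I hand the job in.

```bash
python3 -c "
from station import env
print(env.close_job())"
```

```text
the job is handed in; nothing more can be done
None
```

The pile is packed and handed in: the jar, blue lid, red cup, gold-brown lid and orange cup stand free, each within about 2 mm of centre by the camera fits, after about 70 s of the 128 s allowed.

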